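# Date-stamp a jar: seat it in the coder and trip the guarded lever

## Task

With closed fingers, push the jar that stands in the date coder's channel along the channel until it is seated in the V-shaped stop at the coder; slide it, never lift it or tip it over. Then reach down through the window of the guard box that holds the wide flat paddle lever and press the paddle fully down, keep it down for at least one second, let it spring back up and withdraw. Do not touch either guard box, do not press the ball-ended lever in the other box, and leave the other things where they are.

Things in the scene. Friction and masses are not known exactly. Their poses are not given: they have to be found in the camera images.
- coder: fixed bench date coder. Origin: on the table under the seat centre, where the jar's axis stands when fully seated; x runs along the channel from its open end to the coder, y left, z up. Base plate 100 mm wide, top at z = 5 mm, x = -210 to +90 mm. White housing x = +55 to +185 mm, 150 mm wide, 95 mm high
- channel_mouth (a point): middle of the channel's open end, on the base plate's top. Two aluminium guide rails, inner faces 38 mm left and right of the middle, 8 mm thick, tops 20 mm above the table, run from here 185 mm along the coder's x
- v_stop (a point): top of the V-shaped stop, in its middle, 43.5 mm beyond the seat centre along x, 45 mm above the table. Two white upright blocks, 12 mm thick, set at 45 degrees, touch the seated jar 45 degrees left and right of straight ahead; their outer near corners are at about x = 11, y = +-43 mm from the seat centre
- jar: the jar to be stamped: closed white plastic jar with grey cap, 64 mm across and 56 mm high, with the cap (58 mm across) 72 mm high in all; mass about 0.25 kg. Origin: centre of its underside, z up. It stands upright on the base plate in the channel between the rails, 50 to 115 mm short of the seat
- paddle_guard: guard of the paddle lever: fixed grey sheet-metal box 150 (its x) x 130 (y) x 105 mm high, walls 3, top 4 mm, closed but for one window in the top, 96 (x) x 84 (y) mm, centred. Origin: centre of its underside, z up. Not to be touched. The two guards look alike, stand left and right of the coder, either on either side; the lever seen in the window tells which
- paddle_lever (a joint): hinge of the paddle lever, rad: 0 = up (rest), 0.38 = fully down on its stop. Hinge line parallel to the guard's y, at x = +57, z = 80 mm in the guard's frame; the lever reaches 57 mm from it towards the guard's -x. Spring return: about 3 N at its end starts it, about 8 N holds it fully down; it springs back up when let go
- paddle_lever_top (a point): centre of the top face of the flat aluminium paddle, 36 mm (x) x 46 mm (y); it moves with the lever. At rest it lies on the window's centre line, 88 mm above the table, that is 17 mm below the guard's top surface; fully pressed it is about 21 mm lower
- ball_guard: guard of the ball-ended lever: fixed grey sheet-metal box 150 (its x) x 130 (y) x 105 mm high, walls 3, top 4 mm, closed but for one window in the top, 96 (x) x 84 (y) mm, centred. Origin: centre of its underside, z up. Not to be touched. The two guards look alike, stand left and right of the coder, either on either side; the lever seen in the window tells which
- ball_lever (a joint): hinge of the ball-ended lever, rad: 0 = up (rest), 0.38 = fully down on its stop. Hinge line parallel to the guard's y, at x = +57, z = 80 mm in the guard's frame; the lever reaches 57 mm from it towards the guard's -x. Spring return: about 3 N at its end starts it, about 8 N holds it fully down; it springs back up when let go
- ball_lever_top (a point): top of the aluminium ball, 22 mm across, at the end of the other lever, 88 mm above the table at rest; leave it alone
- spare_jar: spare closed jar of the same kind as the task's jar, standing on the table; leave it alone. Origin: centre of its underside
- beaker: empty glass beaker, 70 mm across, 85 mm high, standing on the table; leave it alone. Origin: centre of its underside
- screwdriver: screwdriver with black handle lying on the table; leave it alone. Origin: in the tool, on its underside
- wrench: steel wrench lying on the table; leave it alone. Origin: in the tool, on its underside
- tape_roll: roll of yellow tape lying flat, 72 mm across, 24 mm high; leave it alone. Origin: centre of its underside
- jar_cap: loose grey jar cap lying flat, 58 mm across, 16 mm high; leave it alone. Origin: centre of its underside
- bottle: small amber bottle, 44 mm across, 100 mm high, standing on the table; leave it alone. Origin: centre of its underside

How it is judged:
By the outcome, as a careful person would: the job done as asked, in the order asked, and still so for the second after the job is handed in, with the robot touching nothing.
It also fails if it takes over 58 s, if anything falls off the work surface, if the arm or the gripper's body presses on something with over 40 N, if the wrist force passes 120 N, or if a joint passes its speed limit or range.

## Robot

A 7-joint arm with a two-finger parallel gripper is mounted at the origin on the work surface. World frame = base frame: x ahead of the robot, y to its left, z up, the work surface at z = 0. Lengths are in m, angles in rad, forces in N, time in s.
With the tool pointing down it reaches from about 0.4 to 0.75 m from the base axis. Payload 19.5 kg.
Tool frame: the origin (TCP) lies midway between the tips of the shut fingers; the grasp point (between the pads) lies r.tcp_to_grasp behind it (r.tcp_to_grasp is the distance from the TCP to the grasp point, in m); z points along the fingers, y is the direction in which the jaws open and shut (so a half turn about z gives the same grasp; the last joint's range is limited). The gripper opens to 85 mm and grips with 20 to 120 N. Pads are 22 mm wide; open, the fingers measure 114 mm over their backs; the gripper's body (76 mm by 85 mm) begins 54 mm behind the grasp point. The pads swing forward as they close: fully open they stand 13 mm farther back than shut.
Start: joints at [1.233, 0.707, -0.028, 1.485, 0.022, 0.951, -0.075], TCP at [0.168, -0.55, 0.231] pointing down, gripper open.
Joint ranges: [-2.71, 2.71], [-0.32, 2.16], [-1.57, 1.52], [0, 2.45], [-1.46, 4.6], [0, 2.02], [-2.83, 2.83]. Speed limits (rad/s): [1.89, 1.89, 2.57, 2.57, 3.01, 3.01, 3.01].

## Interface

Orientations are given as a unit quaternion [w, x, y, z].
In Python, from bench import monitor, optics, r gives the robot as it stands. The module is installed in compiled form; this text tells all that it offers.
- The arm moves only by the tool step_arm, never from a script. Its argument "motion" is one flat list of numbers, 7 for each row, row after row: the shift along the tool's x, y, z in mm, then the turn, a rotation vector about the tool's x, y, z in rad, then the finger opening in mm, from 0 to 85.4. In form: [tx, ty, tz, wx, wy, wz, gripper, tx, ty, tz, wx, wy, wz, gripper, ...]. A call has 1 to 5 rows; each row shifts and turns the pose as measured when the row begins, along the tool's axes as they then stand; what a row does not reach is not made up. A row lasts 1/12 s, in which the tool goes at most 41.7 mm and 7.16 degrees, less where a joint would pass 70% of its speed; a pose out of reach is approached as far as the arm can. A call is refused whole if a number of a shift passes 41.7 or a number of a turn 0.125, either way. A call with a gripper value outside its range is refused whole. The fingers move at their own pace and stop on an object; "grip_force" is the grip in N (left out, the last holds). Time passes only in rows, so rows that do not move let the fingers close. It gives the time, the measured TCP pose, the force and the opening at its end, in the units of the state.
- monitor.sense(): the state, without advancing time (a new reading comes with each control period).
- optics.camera(name): name is "side" or "top" or "wrist"; returns (picture, depth): 384x512x3 uint8, red, green, blue; 384x512 float32, m along the optical axis (not along the pixel's ray), 0 where there is no reading.
- optics.calibration(name): a dict with "vfov" (degrees; the focal length in pixels is half the picture's height over the tangent of half this angle, whatever the lens; pixels are square), "cx", "cy" (the principal point, pixels), "D" ([k1, k2, p1, p2, k3] as OpenCV has them; the pictures are not rectified), "position" and "orientation" of the camera in the world. Camera axes: x right, y down, z forward; pixel columns grow to the right and rows downward; lengths in m; the calibration is good to about 2 mm. A picture is of the moment at which its call begins: read the wrist's pose just before it. calibration takes no time and is no camera call; for the wrist camera it gives the pose at the moment of the call.
- r.close_job(): hands the job in, once; it reports no verdict.
The state is a dict: "clock": time; "qpos": joint angles; "joint_vel": joint speeds; "joint_torque": joint torques, N m; "tool_pos": TCP position; "tcp_rot": TCP orientation; "force": force on the tool from outside, world axes, zero at the start; "moment": the same for the moment, N m; "opening": opening from 0.0 (shut) to 1.0 (fully open).
Only numpy, scipy, OpenCV 4.12 (cv2) and the standard library are available. Lean on these libraries where they do the work, as an engineer would, in place of code of your own. Each camera call takes 0.05 s, during which the arm holds its last target.

## Working session

There is one attempt and no reset: what is moved stays moved. The work goes in short steps, Python scripts to look and compute and a tool call to move; the robot and the scene stay as the last step left them, time stands still between calls to the robot, and variables do not carry over. Pictures are saved under pics/ and viewed, and the job is handed in when it is done.

Besides the shell and the picture viewer there is one more tool, called as a command line: name --argument value ..., lists and objects as JSON in quotes. step_arm: Moves the arm, as the interface text tells. Its arguments: {"type":"object","properties":{"motion":{"type":"array"},"grip_force":{"type":"number"}},"required":["motion"]}

```bash
mkdir -p pics; cat > h.py <<'E'
import numpy as np, cv2
from scipy.spatial.transform import Rotation as R
from bench import monitor, optics, r
def K(c,sh=(384,512)):
    f=sh[0]/2/np.tan(np.radians(c['vfov'])/2); return np.array([[f,0,c['cx']],[0,f,c['cy']],[0,0,1.]])
def rot(q): return R.from_quat([q[1],q[2],q[3],q[0]]).as_matrix()
def plane(c,uv,z):
    p=cv2.undistortPoints(np.array(uv,float).reshape(-1,1,2),K(c),np.array(c['D'],float)).reshape(-1,2)
    d=np.c_[p,np.ones(len(p))]@rot(c['orientation']).T; o=np.array(c['position'])
    return o+d*((z-o[2])/d[:,2])[:,None]
def proj(c,P):
    Rm=rot(c['orientation']); pc=(np.array(P,float).reshape(-1,3)-c['position'])@Rm
    return cv2.projectPoints(pc,np.zeros(3),np.zeros(3),K(c),np.array(c['D'],float))[0].reshape(-1,2)
def cloud(c,dep):
    v,u=np.mgrid[:384,:512]; p=cv2.undistortPoints(np.stack([u,v],-1).reshape(-1,1,2).astype(float),K(c),np.array(c['D'],float)).reshape(384,512,2)
    pc=np.dstack([p*dep[...,None],dep]); return pc@rot(c['orientation']).T+c['position']
E
python3 - <<'E'
from h import *
print(monitor.sense(), r.tcp_to_grasp)
for n in ['side','top']:
    c=optics.calibration(n); im,d=optics.camera(n); print(n,c)
    np.savez(n+'0.npz',im=im,d=d); cv2.imwrite(f'pics/{n}0.png',cv2.resize(im[...,::-1],None,fx=1.5,fy=1.5))
E
```

```text
{'clock': 0.0, 'qpos': array([ 1.23332258,  0.70709308, -0.027613  ,  1.48499   ,  0.02200265,
        0.95092436, -0.07547849]), 'joint_vel': array([-5.02363339e-04,  5.74666285e-04,  1.67829875e-03,  3.15324378e-04,
       -4.51483248e-04, -1.43316559e-03,  8.50274123e-05]), 'joint_torque': array([-1.20775891e-03, -8.83202720e+01,  1.23439662e+00, -2.36162764e+01,
        1.67875411e-02,  6.65159721e-03, -1.81298356e-05]), 'tool_pos': array([ 0.16751889, -0.54977624,  0.23083532]), 'tcp_rot': array([-5.46583352e-04,  9.89083028e-01,  1.47358250e-01, -1.02422298e-04]), 'force': array([-0.44375718, -0.01460352,  0.30126466]), 'moment': array([ 0.0027382 , -0.01431594,  0.01562337]), 'opening': 1.000291776096937} 0.0187
side {'vfov': 55.068931025719934, 'cx': 258.1761660655752, 'cy': 196.4729345429124, 'D': array([-0.03461319,  0.        ,  0.        ,  0.        ,  0.        ]), 'position': array([0.3730923 , 0.7861992 , 1.01445747]), 'orientation': array([ 0.03877716, -0.12948463,  0.9294952 , -0.3431745 ])}
top {'vfov': 42.40511600837028, 'cx': 256.265430503687, 'cy': 196.5818925168825, 'D': array([0.0611975, 0.       , 0.       , 0.       , 0.       ]), 'position': array([ 0.36710179, -0.00207794,  1.4975028 ]), 'orientation': array([ 0.0451454 , -0.69679631,  0.7144958 , -0.04396066])}
```

View pics/side0.png

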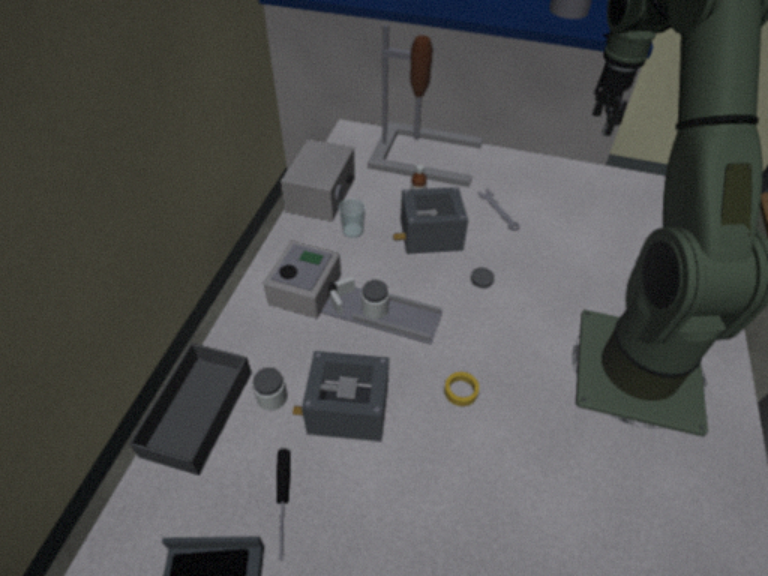

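View pics/top0.png

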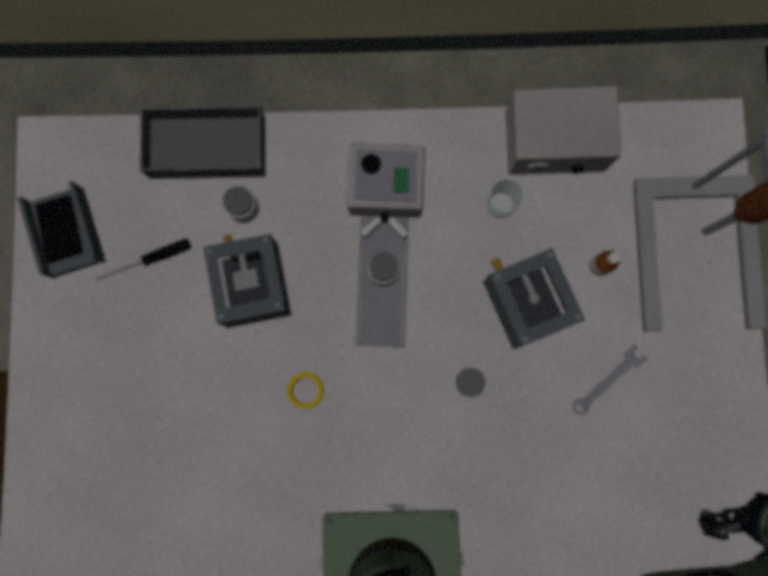

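The top view shows the coder in the middle, with the jar cap at about (383,267) in the 1.5x picture. The paddle (wide flat plate) is in the left guard at (246,278), and the ball is in the right guard at (533,297). Next I'll enlarge crops for measurement.

```bash
python3 - <<'E'
from h import *
im=np.load('top0.npz')['im']
a=im[140:240,110:210]; b=im[90:240,205:305]
g=lambda x,s:cv2.resize(np.clip(x.astype(float)*1.8,0,255).astype(np.uint8)[...,::-1],None,fx=s,fy=s,interpolation=cv2.INTER_CUBIC)
A=g(a,5);B=g(b,4)
for i in range(0,100,20):
    cv2.putText(A,str(110+i),(i*5,10),0,.4,(0,0,255)); cv2.putText(A,str(140+i),(0,i*5+5),0,.4,(0,0,255))
    cv2.putText(B,str(205+i),(i*4,10),0,.4,(0,0,255))
for i in range(0,150,20): cv2.putText(B,str(90+i),(0,i*4+5),0,.4,(0,0,255))
cv2.imwrite('pics/cA.png',A);cv2.imwrite('pics/cB.png',B)
E
```

```text
(no output)
```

View pics/cA.png

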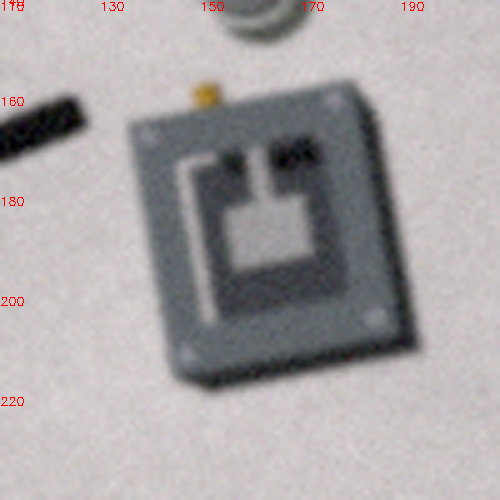

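View pics/cB.png

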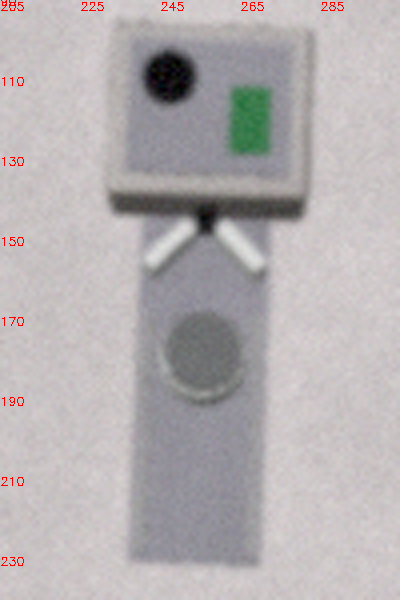

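```bash
python3 - <<'E'
from h import *
z=np.load('top0.npz');im=z['im'];d=z['d']
c=optics.calibration('top');W=cloud(c,d)
W0=W
def rep(n,p): print(n,np.round(p,4).tolist())
# guard top by height
hz=W[...,2]
def rect(mask,z,n):
    m=mask.astype(np.uint8); nn,l,s,ce=cv2.connectedComponentsWithStats(m)
    for i in range(1,nn):
        if s[i,4]>60:
            cs,_=cv2.findContours((l==i).astype(np.uint8),cv2.RETR_EXTERNAL,cv2.CHAIN_APPROX_NONE)
            P=plane(c,cs[0].reshape(-1,2),z)[:,:2]
            print(n,s[i].tolist(),np.round(ce[i],1),'rect',[np.round(q,4).tolist() if not np.isscalar(q) else round(q,2) for q in cv2.minAreaRect((P*1000).astype(np.float32))])
print('table z',np.median(hz[300:330,220:300]))
rect((abs(hz-.105)<.008)&(np.arange(512)[None]<420),.105,'z105')
rect((abs(hz-.072)<.008),.072,'z72')
rect((abs(hz-.095)<.006),.095,'z95')
rect((abs(hz-.088)<.008)&(np.arange(512)[None]<200)&(np.arange(512)[None]>140),.088,'z88')
# manual
u=lambda L,zz:np.round(plane(c,L,zz)*1000,1)
print('guard',u([(136.2,164.5),(180,156),(189,209),(145,215)],.105))
print('paddle',u([(164.1,186.7)],.088), 'cap', u([(205+203/4-.5,90+350/4-.5)],.072))
print('V outer near corner', u([(205+150/4,90+272/4),(205+262/4,90+274/4)],.045),'plate near',u([(205+129/4,90+563/4),(205+260/4,90+566/4)],.01),'plate far',u([(205+139/4,90+222/4),(205+270/4,90+222/4)],.01))
print('housing',u([(205+113/4,90+23/4),(205+312/4,90+30/4),(205+304/4,90+200/4),(205+109/4,90+193/4)],.095))
E
```

```text
table z -0.0003933634467525593
z105 [341, 58, 73, 50, 2975] [376.9  82.4] rect [[867.9519, -359.9452], [203.4976, 145.3781], 89.5]
z105 [135, 156, 55, 60, 1439] [162.1 185.4] rect [[583.2401, 264.329], [150.8425, 132.5874], 9.93]
z105 [326, 165, 64, 66, 1433] [357.5 197.7] rect [[533.8948, -287.6224], [149.2903, 130.9553], 21.43]
z72 [365, 107, 45, 4, 79] [388.4 108.3] rect [[799.55, -393.8592], [7.9119, 128.8184], 1.01]
z72 [148, 124, 21, 20, 304] [157.8 133.5] rect [[741.5912, 283.2506], [57.5331, 54.0675], 43.59]
z72 [398, 167, 15, 14, 95] [404.4 174.3] rect [[602.7652, -433.7641], [40.0068, 33.8591], 28.3]
z72 [246, 168, 20, 20, 285] [255.4 177.4] rect [[604.0455, -1.0995], [55.4606, 56.1344], 88.54]
z95 [237, 99, 43, 36, 705] [256.7 116.1] rect [[779.8076, -13.3729], [123.9386, 102.0789], 86.09]
z88 [154, 169, 19, 25, 228] [163.5 184.5] rect [[599.2638, 267.1548], [68.8017, 48.266], 10.06]
guard [[644.5 337.9 105. ]
 [666.2 213.3 105. ]
 [513.1 188.9 105. ]
 [499.3 312.6 105. ]]
paddle [[581.1 262.1  88. ]] cap [[ 6.055e+02 -4.000e-01  7.200e+01]]
V outer near corner [[668.4  36.3  45. ]
 [664.8 -47.3  45. ]] plate near [[453.8  57.7  10. ]
 [449.  -40.5  10. ]] plate far [[714.9  44.8  10. ]
 [712.3 -55.6  10. ]]
housing [[843.8  58.   95. ]
 [834.7 -87.3  95. ]
 [708.2 -77.6  95. ]
 [717.   63.4  95. ]]
```

```bash
cat >> h.py <<'E'
def go(x,y,z,yaw):
    s=monitor.sense(); Rm=rot(s['tcp_rot']); d=Rm.T@(np.array([x,y,z])-s['tool_pos'])*1000
    a=np.radians(yaw); T=np.array([[np.cos(a),np.sin(a),0],[np.sin(a),-np.cos(a),0],[0,0,-1]])
    w=R.from_matrix(Rm.T@T).as_rotvec()
    print('t',round(s['clock'],2),'pos',np.round(s['tool_pos']*1000,1),'yaw',round(np.degrees(np.arctan2(Rm[1,0],Rm[0,0])),2),'need mm',np.round(d,1),'rot',np.round(w,3),'F',np.round(s['force'],1),'open',round(s['opening'],2))
E
python3 -c "
from h import *
go(.545,.0025,.231,-2.9)"
```

```text
t 0.1 pos [ 167.6 -549.8  230.9] yaw 16.95 need mm [ 5.221e+02 -4.183e+02  3.000e-01] rot [-0.001  0.     0.346] F [ 0.7  0.4 -0.2] open 1.0
```

step_arm --motion '[0,0,0,0,0,0.087,0,0,0,0,0,0,0.087,0,0,0,0,0,0,0.087,0,0,0,0,0,0,0.087,0,0,0,0,0,0,0,0]' --grip_force 40

```text
clock: 0.52
tool_pos: [0.1672, -0.5492, 0.2296]
tcp_rot: [-0.002, 0.999, -0.034, -0.001]
force: [0.2, 1.2, -0.1]
opening: 0.301
```

```bash
python3 -c "
from h import *
go(.545,.0025,.231,-2.9); print(monitor.sense()['qpos'])"
```

```text
t 0.52 pos [ 167.2 -549.2  229.6] yaw -3.87 need mm [ 3.397e+02 -5.760e+02  2.000e-01] rot [-0.004  0.001 -0.017] F [ 0.2  1.2 -0.1] open 0.3
[ 1.179191    0.71160838  0.08096907  1.48808228 -0.06533123  0.9483145
 -0.35951145]
```

step_arm --motion '[20,-34,0,0,0,0,0,20,-34,0,0,0,0,0,20,-34,0,0,0,0,0,20,-34,0,0,0,0,0,20,-34,0,0,0,0,0]'

```text
clock: 0.93
tool_pos: [0.2753, -0.3847, 0.2277]
tcp_rot: [-0.001, 0.999, -0.032, -0.002]
force: [0.5, -0.0, 0.1]
opening: 0.004
```

```bash
python3 -c "
from h import *
go(.545,.0025,.231,-2.9); print(monitor.sense()['qpos'])"
```

```text
t 0.93 pos [ 275.3 -384.7  227.7] yaw -3.62 need mm [ 244.7 -403.5   -3.6] rot [-0.002  0.005 -0.013] F [ 0.5 -0.   0.1] open 0.0
[ 0.81629864  0.57051259  0.10950624  1.84460709 -0.0845835   0.73596747
 -0.6623687 ]
```

step_arm --motion '[20,-34,-1,0,0,0,0,20,-34,-1,0,0,0,0,20,-34,-1,0,0,0,0,20,-34,-1,0,0,0,0,20,-34,0,0,0,0,0]'

```text
clock: 1.35
tool_pos: [0.3879, -0.2115, 0.2317]
tcp_rot: [-0.001, 1.0, -0.023, -0.003]
force: [0.7, -0.9, -0.5]
opening: 0.004
```

step_arm --motion '[20,-34,0,0,0,0,0,20,-34,0,0,0,0,0,20,-34,0,0,0,0,0,20,-34,0,0,0,0,0,20,-30,0,0,0,0,0]'

```text
clock: 1.77
tool_pos: [0.4977, -0.0386, 0.2318]
tcp_rot: [-0.001, 1.0, -0.013, -0.003]
force: [0.9, 0.2, -0.2]
opening: 0.002
```

```bash
python3 -c "
from h import *
go(.545,.0025,.231,-2.9); print(monitor.sense()['qpos'])"
```

```text
t 1.77 pos [497.7 -38.6 231.8] yaw -1.48 need mm [ 46.3 -42.3   0.7] rot [-0.003  0.006  0.025] F [ 0.9  0.2 -0.2] open 0.0
[-0.08800755  0.60526708  0.1821558   1.75250439 -0.14750014  0.80267824
 -1.43085724]
```

step_arm --motion '[23,-21,0,0,0,0.02,0,21,-20,0,0,0,0.005,0,0,0,0,0,0,0,0]'

```text
clock: 2.02
tool_pos: [0.5469, 0.0116, 0.2308]
tcp_rot: [-0.003, 1.0, -0.016, -0.003]
force: [-1.2, 0.8, -0.7]
opening: -0.002
```

```bash
python3 - <<'E'
from h import *
go(.545,.0025,.231,-2.9)
c=optics.calibration('wrist'); im,d=optics.camera('wrist'); np.savez('w1.npz',im=im,d=d); print(c)
import pickle; pickle.dump(c,open('w1.pkl','wb'))
cv2.imwrite('pics/w1.png',np.clip(cv2.resize(im[...,::-1],None,fx=1.5,fy=1.5)*1.5,0,255))
E
```

```text
t 2.02 pos [546.9  11.6 230.8] yaw -1.82 need mm [-1.6  9.2 -0.2] rot [-0.005  0.006  0.019] F [-1.2  0.8 -0.7] open -0.0
{'vfov': 60.857706901566424, 'cx': 256.42501718375274, 'cy': 197.31235926225278, 'D': array([-0.03280528,  0.        ,  0.        ,  0.        ,  0.        ]), 'position': array([0.62742822, 0.00871633, 0.37161178]), 'orientation': array([-0.10919708, -0.68728988,  0.70851607,  0.11710507])}[ WARN:0@1.930] global loadsave.cpp:1063 imwrite_ Unsupported depth image for selected encoder is fallbacked to CV_8U.
```

View pics/w1.png

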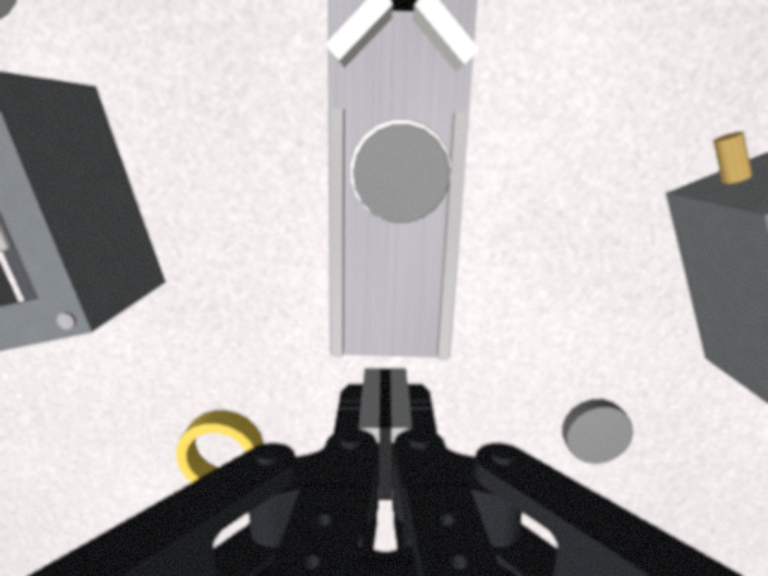

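The wrist view shows the jar cap at (400,172), the V blocks' near corners at (343,63) and (466,63), and rail ends near row 355. The shut fingertips are at (385,370).

```bash
python3 - <<'E'
from h import *
import pickle
c=pickle.load(open('w1.pkl','rb')); z=np.load('w1.npz')
u=lambda L,zz:np.round(plane(c,np.array(L)/1.5,zz)[:,:2]*1000,1).tolist()
print('cap',u([(400.5,173)],.077)); print('V',u([(329,47),(477,48)],.045))
print('rail outer near',u([(330,353),(451,358)],.02),'far outer',u([(330,110),(467,112)],.02))
print('plate near',u([(327,356),(455,359)],.005))
W=cloud(c,z['d'])
m=abs(W[...,2]-.077)<.006; nn,l,s,ce=cv2.connectedComponentsWithStats(m.astype(np.uint8))
for i in range(1,nn):
    if s[i,4]>300: P=W[l==i]; print(s[i],P.min(0).round(4),P.max(0).round(4))
E
```

```text
cap [[605.0, 2.0]]
V [[678.6, 42.9], [675.2, -46.7]]
rail outer near [[464.4, 59.1], [457.3, -36.2]] far outer [[643.7, 47.3], [639.5, -45.1]]
plate near [[454.8, 63.9], [449.0, -41.4]]
[   8   49   72  164 1422] [0.5201 0.1894 0.071 ] [0.6679 0.2172 0.083 ]
[ 235   82   65   67 3393] [ 0.5755 -0.0265  0.0725] [0.633  0.0304 0.0787]
[ 485  126   27  143 1011] [ 0.4405 -0.2533  0.071 ] [ 0.5896 -0.1982  0.083 ]
```

step_arm --motion '[-2,6,40,0,0,0.02,0,0,0,40,0,0,0.005,0,0,0,40,0,0,0,0,0,0,30,0,0,0,0,0,0,0,0,0,0,0]'

```text
clock: 2.48
tool_pos: [0.5418, 0.0017, 0.0772]
tcp_rot: [-0.002, 1.0, -0.023, -0.001]
force: [-0.1, 0.5, -2.0]
opening: -0.0
```

```bash
python3 -c "
from h import *
go(.545,.005,.032,-3.1)"
```

```text
t 2.48 pos [541.8   1.7  77.2] yaw -2.69 need mm [ 3.2 -3.2 45.2] rot [-0.004  0.003  0.007] F [-0.1  0.5 -2. ] open -0.0
```

step_arm --motion '[1,-2,22,0,0,0.005,0,1,-1,22,0,0,0,0,0,0,0,0,0,0,0,0,0,0,0,0,0,0]'

```text
clock: 2.82
tool_pos: [0.5438, 0.0023, 0.0362]
tcp_rot: [-0.002, 1.0, -0.024, -0.001]
force: [0.6, -1.4, 0.3]
opening: 0.001
```

```bash
python3 -c "
from h import *
go(.545,.005,.032,-3.1)"
```

```text
t 2.82 pos [543.8   2.3  36.2] yaw -2.77 need mm [ 1.  -2.8  4.2] rot [-0.003  0.002  0.006] F [ 0.6 -1.4  0.3] open 0.0
```

step_arm --motion '[5,-2,5,0,0,0.005,0,6,0,1,0,0,0,0,5,0,0,0,0,0,0,5,0,0,0,0,0,0,5,0,0,0,0,0,0]'

```text
clock: 3.23
tool_pos: [0.5738, 0.0024, 0.0363]
tcp_rot: [-0.002, 1.0, -0.026, 0.001]
force: [-2.1, -0.4, 0.3]
opening: 0.001
```

```bash
python3 - <<'E'
from h import *
go(.617,.0,.032,-3.1)
c=optics.calibration('wrist'); im,d=optics.camera('wrist')
cv2.imwrite('pics/w2.png',np.clip(cv2.resize(im[...,::-1],None,fx=1.5,fy=1.5)*1.5,0,255).astype(np.uint8))
E
```

```text
t 3.23 pos [573.8   2.4  36.3] yaw -3.0 need mm [43.2  0.1  4.5] rot [-0.004 -0.003  0.002] F [-2.1 -0.4  0.3] open 0.0
```

View pics/w2.png

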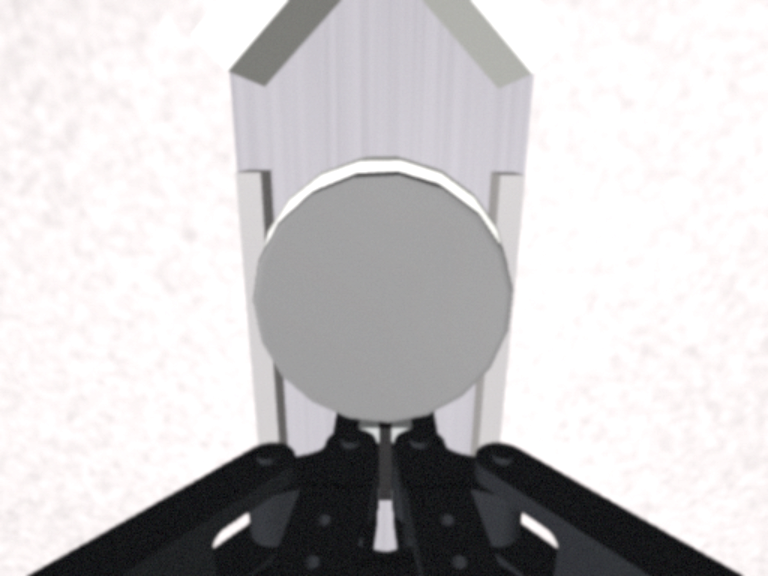

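The wrist view shows the jar centred ahead of the fingers at (383,297), between the rails, with the V ahead. The fingers have made contact, at about 2 N. I'll carry on pushing.

step_arm --motion '[6,0,1,0,0,0,0,6,0,1,0,0,0,0,6,0,1,0,0,0,0,6,0,0,0,0,0,0,6,0,0,0,0,0,0]'

```text
clock: 3.7
tool_pos: [0.6059, 0.0007, 0.0339]
tcp_rot: [-0.002, 1.0, -0.026, 0.001]
force: [-3.0, 0.2, 2.2]
opening: -0.004
```

```bash
python3 - <<'E'
from h import *
go(.617,.0,.032,-3.1)
c=optics.calibration('wrist'); im,d=optics.camera('wrist')
cv2.imwrite('pics/w3.png',np.clip(cv2.resize(im[...,::-1],None,fx=1.5,fy=1.5)*1.2,0,255).astype(np.uint8))
E
```

```text
t 3.7 pos [605.9   0.7  33.9] yaw -2.98 need mm [11.1  0.2  1.9] rot [-0.004 -0.002  0.002] F [-3.   0.2  2.2] open -0.0
```

View pics/w3.png

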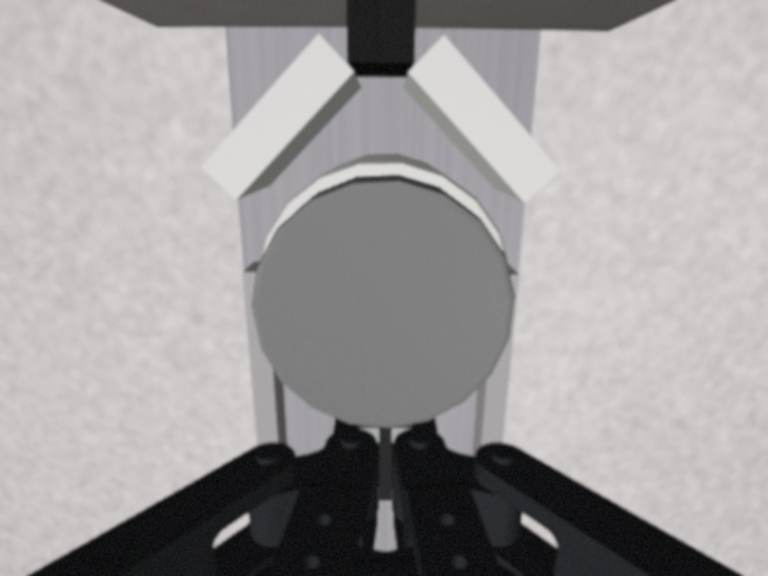

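The jar is upright and centred at (384,300), with the V tips at (240,198) and (525,203). Roughly 15 mm remains to the V.

step_arm --motion '[4,0,0,0,0,0,0,4,0,0,0,0,0,0,3,0,0,0,0,0,0]'

```text
clock: 4.0
tool_pos: [0.6183, 0.0001, 0.0338]
tcp_rot: [-0.002, 1.0, -0.026, 0.001]
force: [-3.9, 0.4, 3.0]
opening: 0.002
```

step_arm --motion '[3,0,0,0,0,0,0,3,0,0,0,0,0,0]'

```text
clock: 4.17
tool_pos: [0.6191, 0.0012, 0.0333]
tcp_rot: [-0.003, 1.0, -0.026, -0.006]
force: [-28.7, 4.0, 18.3]
opening: -0.001
```

```bash
python3 - <<'E'
from h import *
go(.617,.0,.032,-3.1)
c=optics.calibration('wrist'); im,d=optics.camera('wrist')
cv2.imwrite('pics/w4.png',np.clip(cv2.resize(im[...,::-1],None,fx=1.5,fy=1.5)*1.2,0,255).astype(np.uint8))
W=cloud(c,d); m=(W[...,2]>.07)&(W[...,2]<.085)&(abs(W[...,1])<.04)&(abs(W[...,0]-.66)<.05); P=W[m]; print(P.min(0),P.max(0), np.polyfit(P[:,0],P[:,2],1),np.polyfit(P[:,1],P[:,2],1))
E
```

```text
t 4.17 pos [619.1   1.2  33.3] yaw -2.94 need mm [-2.   1.3  1.3] rot [-0.005  0.012  0.003] F [-28.7   4.   18.3] open -0.0
[ 0.61000952 -0.0350095   0.07001115] [0.69079208 0.03718572 0.08499917] [-0.05973059  0.11562781] [0.00440986 0.0762619 ]
```

View pics/w4.png

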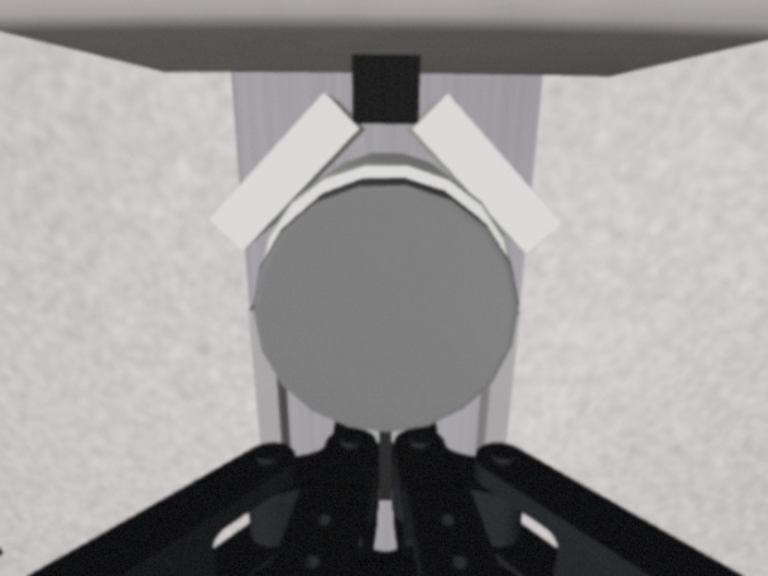

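Jar outline touches both V blocks symmetrically. Force rose to about 29 N, so I'm backing off.

step_arm --motion '[-2,0,0,0,0,0,0,-4,0,0,0,0,0,0,-15,0,0,0,0,0,0,-20,0,0,0,0,0,0,0,0,0,0,0,0,0]'

```text
clock: 4.63
tool_pos: [0.5771, 0.0038, 0.0336]
tcp_rot: [-0.003, 1.0, -0.025, -0.006]
force: [-1.3, -0.3, 0.4]
opening: -0.0
```

```bash
python3 - <<'E'
from h import *
go(.617,.0,.032,-3.1)
c=optics.calibration('wrist'); im,d=optics.camera('wrist')
cv2.imwrite('pics/w5.png',np.clip(cv2.resize(im[...,::-1],None,fx=1.5,fy=1.5)*1.2,0,255).astype(np.uint8))
W=cloud(c,d); v,u=np.mgrid[:384,:512]
g=im.astype(int)
m=(W[...,2]>.073)&(W[...,2]<.081)&(abs(W[...,1])<.04)&(abs(W[...,0]-.66)<.045); 
n,l,s,ce=cv2.connectedComponentsWithStats(m.astype(np.uint8)); i=1+np.argmax(s[1:,4]); P=W[l==i]
A=np.c_[P[:,:2],np.ones(len(P))]; print(P.min(0),P.max(0),np.linalg.lstsq(A,P[:,2],rcond=None)[0])
E
```

```text
t 4.63 pos [577.1   3.8  33.6] yaw -2.91 need mm [40.   1.8  1.1] rot [-0.006  0.011  0.003] F [-1.3 -0.3  0.4] open -0.0
[ 0.63305119 -0.02949713  0.0730197 ] [0.68189827 0.02797512 0.07846471] [0.00135074 0.0006914  0.07476815]
```

View pics/w5.png

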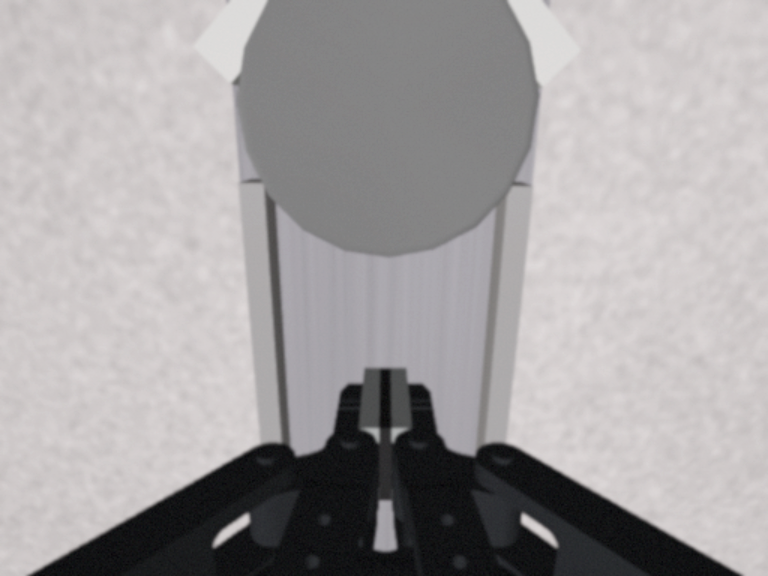

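The jar stands level, with its cap from (240,..) to (540,..), and sits in the V. I'll go up next.

step_arm --motion '[0,0,-40,0,0,-0.05,0,0,0,-40,0,0,-0.05,0,0,0,-40,0,0,-0.05,0,0,0,-40,0,0,-0.05,0,0,0,-30,0,0,-0.025,0]'

```text
clock: 5.1
tool_pos: [0.5806, 0.0018, 0.2255]
tcp_rot: [-0.003, 0.996, 0.091, -0.008]
force: [0.1, -1.0, 0.5]
opening: -0.001
```

step_arm --motion '[0,0,0,0,0,0,0]'

```text
clock: 5.18
tool_pos: [0.583, 0.0014, 0.2314]
tcp_rot: [-0.002, 0.996, 0.092, -0.003]
force: [0.5, -0.0, 0.3]
opening: -0.001
```

```bash
python3 - <<'E'
from h import *
go(.540,.255,.22,10)
c=optics.calibration('wrist'); im,d=optics.camera('wrist')
cv2.imwrite('pics/w6.png',np.clip(cv2.resize(im[...,::-1],None,fx=1.5,fy=1.5)*1.2,0,255).astype(np.uint8))
E
```

```text
t 5.18 pos [583.    1.4 231.4] yaw 10.53 need mm [   4.1 -257.1   12.6] rot [-0.005  0.006  0.009] F [ 0.5 -0.   0.3] open -0.0
```

View pics/w6.png

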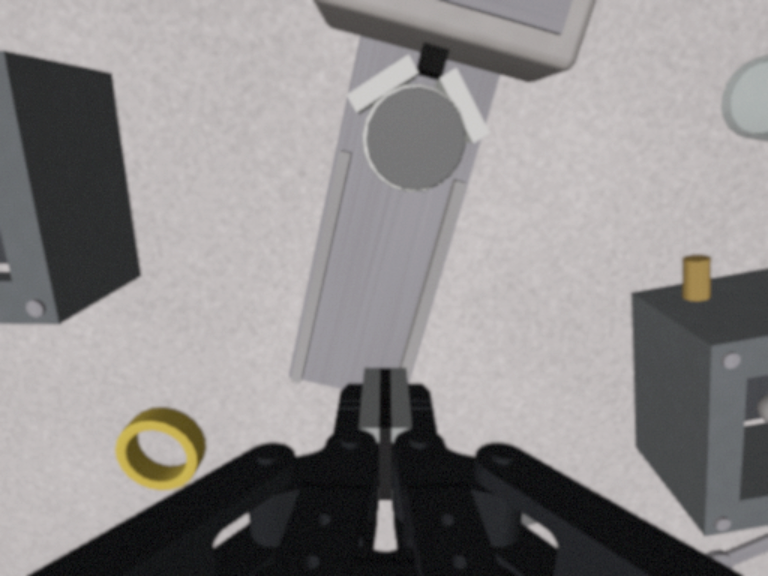

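The jar is seated against both V blocks, cap at (415,137). I'm moving to the left guard and will look again before pressing.

step_arm --motion '[0,-36,0,0,0,0,0,0,-36,0,0,0,0,0,0,-36,0,0,0,0,0,0,-36,0,0,0,0,0,0,-36,0,0,0,0,0]'

```text
clock: 5.65
tool_pos: [0.5526, 0.1757, 0.2274]
tcp_rot: [0.0, 0.997, 0.083, -0.003]
force: [1.7, 0.6, 0.8]
opening: -0.004
```

step_arm --motion '[0,-36,0,0,0,0,0,0,-30,0,0,0,0,0,0,0,0,0,0,0,0,0,0,0,0,0,0,0]'

```text
clock: 5.98
tool_pos: [0.5385, 0.2529, 0.2234]
tcp_rot: [-0.001, 0.996, 0.087, -0.005]
force: [0.4, -0.8, 0.4]
opening: 0.002
```

```bash
python3 - <<'E'
from h import *
import pickle
go(.583,.263,.22,10); print(monitor.sense()['qpos'])
c=optics.calibration('wrist'); im,d=optics.camera('wrist'); np.savez('w7.npz',im=im,d=d); pickle.dump(c,open('w7.pkl','wb'))
cv2.imwrite('pics/w7.png',np.clip(cv2.resize(im[...,::-1],None,fx=1.5,fy=1.5)*1.2,0,255).astype(np.uint8))
E
```

```text
t 5.98 pos [538.5 252.9 223.4] yaw 10.0 need mm [45.6 -2.2  2.9] rot [-0.002  0.009  0.   ] F [ 0.4 -0.8  0.4] open 0.0
[-0.56895824  0.75879453  0.16500642  1.41186695 -0.14068705  0.99062533
 -1.76649064]
```

View pics/w7.png

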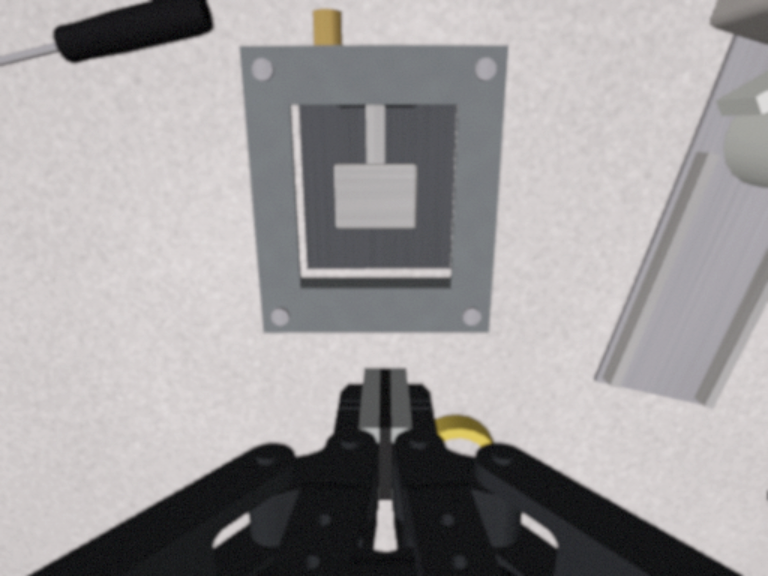

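The guard is square to the picture: window corners at (292,104), (456,104), (451,287) and (301,287), and the paddle centred at (375,196).

```bash
python3 - <<'E'
from h import *
import pickle
c=pickle.load(open('w7.pkl','rb'))
u=lambda L,zz:np.round(plane(c,np.array(L)/1.5,zz)[:,:2]*1000,1)
g=u([(241,46),(507,46),(490,331),(265,331)],.105); print(g.tolist(),g.mean(0))
w=u([(292,104),(457,104),(451,287),(301,287)],.105); print(w.tolist(),w.mean(0))
p=u([(334,164),(416,164),(416,228),(336,228)],.088); print(p.tolist(),p.mean(0))
E
```

```text
[[645.3, 342.7], [667.4, 216.9], [522.3, 189.7], [499.7, 316.4]] [583.675 266.425]
[[623.3, 315.3], [637.5, 234.8], [544.1, 217.4], [529.6, 299.2]] [583.625 266.675]
[[596.9, 292.1], [604.7, 248.1], [570.1, 241.3], [562.2, 286.0]] [583.475 266.875]
```

step_arm --motion '[21,-5,0,0,0.004,0,0,21,-5,0,0,0.004,0,0,0,0,0,0,0,0,0]'

```text
clock: 6.28
tool_pos: [0.5798, 0.2683, 0.2219]
tcp_rot: [-0.001, 0.996, 0.086, -0.001]
force: [-0.7, -1.2, -0.8]
opening: 0.001
```

```bash
python3 -c "
from h import *
go(.5785,.265,.1,10.3)"
```

```text
t 6.28 pos [579.8 268.3 221.9] yaw 9.86 need mm [ -1.6   3.2 121.9] rot [-0.001  0.002 -0.008] F [-0.7 -1.2 -0.8] open 0.0
```

step_arm --motion '[-1,2,30,0,0,0,0,0,1,30,0,0,0,0,0,0,25,0,0,0,0,0,0,0,0,0,0,0]'

```text
clock: 6.62
tool_pos: [0.5817, 0.2602, 0.1334]
tcp_rot: [-0.0, 0.997, 0.083, 0.0]
force: [-0.2, 0.5, -0.5]
opening: -0.004
```

```bash
python3 -c "
from h import *
go(.5785,.265,.1,10.3)"
```

```text
t 6.62 pos [581.7 260.2 133.4] yaw 9.51 need mm [-2.4 -5.2 33.4] rot [-0.    -0.    -0.014] F [-0.2  0.5 -0.5] open -0.0
```

step_arm --motion '[-2,-4,10,0,0,-0.01,0,-1,-2,10,0,0,0,0,0,0,0,0,0,0,0]'

```text
clock: 6.87
tool_pos: [0.5786, 0.2629, 0.1139]
tcp_rot: [0.001, 0.996, 0.086, 0.0]
force: [-0.3, 0.6, 0.4]
opening: -0.002
```

```bash
python3 -c "
from h import *
go(.5785,.265,.088,10.3)
im,d=optics.camera('wrist')
cv2.imwrite('pics/w8.png',np.clip(cv2.resize(im[...,::-1],None,fx=1.5,fy=1.5)*1.2,0,255).astype(np.uint8))"
```

```text
t 6.87 pos [578.6 262.9 113.9] yaw 9.87 need mm [ 0.2 -2.1 25.9] rot [ 0.001 -0.    -0.008] F [-0.3  0.6  0.4] open -0.0
```

View pics/w8.png

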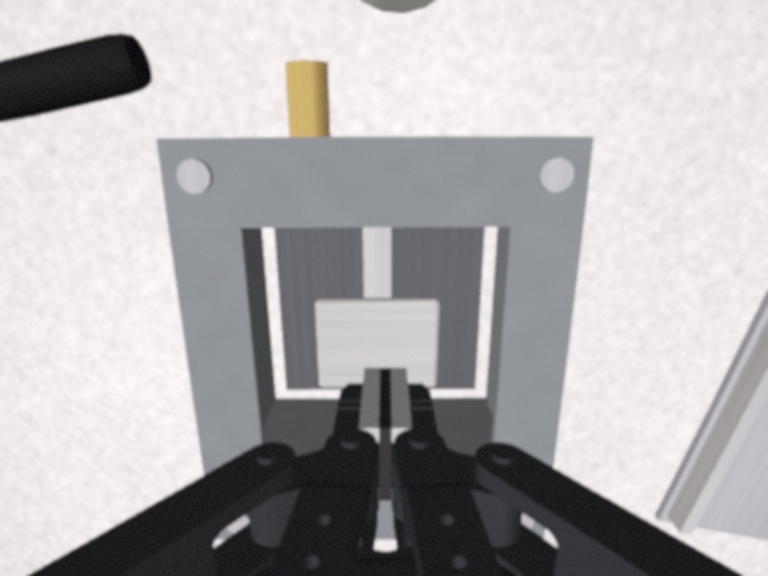

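```bash
python3 -c "
from h import *
s=monitor.sense();c=optics.calibration('wrist'); im,d=optics.camera('wrist')
W=cloud(c,d); Rm=rot(s['tcp_rot']); T=(W-s['tool_pos'])@Rm*1000
m=(d>0)&(T[...,2]<10)&(T[...,2]>-200)&(abs(T[...,0])<45)
for a,b in [(-5,-25),(-25,-38),(-38,-45),(-45,-55),(-55,-65),(-65,-75)]:
    q=m&(T[...,2]<a)&(T[...,2]>b)&(im.max(-1)<60)
    P=T[q]; print(a,b,len(P), P.min(0).round() if len(P) else '',P.max(0).round() if len(P) else '')
for p in [(265,452),(505,452),(350,440),(343,395),(230,460)]: print(p,T[int(p[1]/1.5),int(p[0]/1.5)].round(1))
"
```

```text
-5 -25 779 [  6. -14. -25.] [12. 13. -5.]
-25 -38 727 [-11. -14. -38.] [ 12.  13. -25.]
-38 -45 979 [ -5. -30. -45.] [ 14.  28. -38.]
-45 -55 5161 [ -9. -39. -55.] [ 15.  37. -45.]
-55 -65 6212 [-10. -46. -65.] [ 18.  44. -55.]
-65 -75 7841 [ -2. -54. -75.] [ 18.  53. -65.]
(265, 452) [ 13.6 -27.2 -49.3]
(505, 452) [ 13.6  25.9 -49.3]
(350, 440) [ 13.   -8.7 -43.8]
(343, 395) [  6.9 -13.2 -12.1]
(230, 460) [-32.5 -57.5  10. ]
```

Clearance is fine: within 45 mm of the tip the fingers are at most ±30 mm wide, against the window's ±42 mm. Pressing next.

step_arm --motion '[0,-1,10,0,0,0,0,0,-1,10,0,0,0,0,0,0,5,0,0,0,0,0,0,5,0,0,0,0]'

```text
clock: 7.3
tool_pos: [0.5809, 0.2652, 0.0864]
tcp_rot: [-0.001, 0.996, 0.086, 0.004]
force: [-2.8, -0.1, 4.4]
opening: -0.001
```

```bash
python3 -c "
from h import *
go(.5785,.265,.067,10.3)"
```

```text
t 7.3 pos [580.9 265.2  86.4] yaw 9.82 need mm [-2.5 -0.2 19.4] rot [-0.    -0.007 -0.008] F [-2.8 -0.1  4.4] open -0.0
```

step_arm --motion '[-2,0,5,0,0,0,0,-1,0,5,0,0,0,0,-1,0,4,0,0,0,0]'

```text
clock: 7.55
tool_pos: [0.5785, 0.2648, 0.0716]
tcp_rot: [-0.001, 0.996, 0.085, 0.006]
force: [2.9, -0.0, 8.0]
opening: -0.0
```

step_arm --motion '[0,0,3,0,0,0,0,0,0,3,0,0,0,0]'

```text
clock: 7.72
tool_pos: [0.5796, 0.265, 0.0659]
tcp_rot: [-0.001, 0.996, 0.085, 0.007]
force: [-4.8, -2.1, 35.1]
opening: 0.001
```

step_arm --motion '[0,0,0,0,0,0,0,0,0,0,0,0,0,0]'

```text
clock: 7.88
tool_pos: [0.5795, 0.265, 0.067]
tcp_rot: [-0.002, 0.996, 0.085, 0.008]
force: [-4.1, -0.7, 10.3]
opening: 0.002
```

```bash
python3 -c "
from h import *
go(.5785,.265,.067,10.3)
im,d=optics.camera('wrist')
cv2.imwrite('pics/w9.png',np.clip(cv2.resize(im[...,::-1],None,fx=1.5,fy=1.5)*1.2,0,255).astype(np.uint8))"
```

```text
t 7.88 pos [579.5 265.   67. ] yaw 9.79 need mm [-1.  -0.1 -0.1] rot [-0.002 -0.015 -0.009] F [-4.1 -0.7 10.3] open 0.0
```

View pics/w9.png

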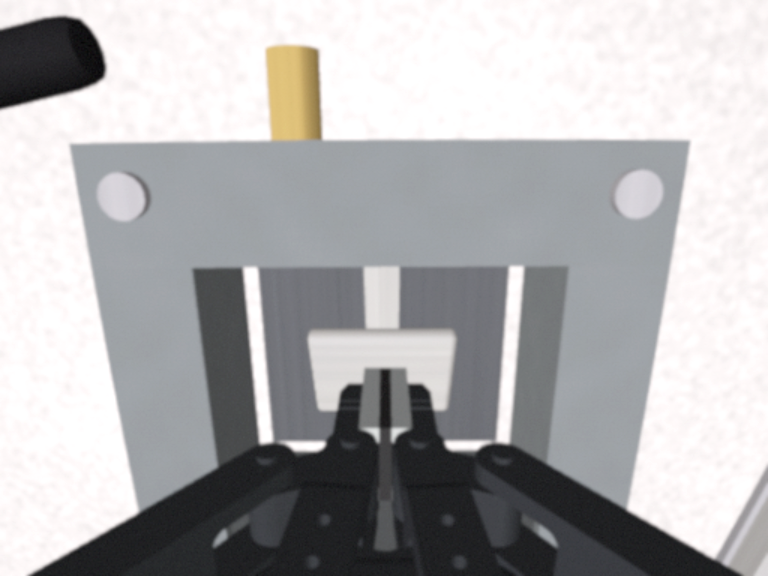

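The picture shows the paddle pressed and the fingers clear of the window edges. The force drops in rows that don't move, so I'll keep pressing 2 mm per row while holding.

step_arm --motion '[0,0,2,0,0,0,0,0,0,2,0,0,0,0,0,0,2,0,0,0,0]'

```text
clock: 8.18
tool_pos: [0.58, 0.2652, 0.0654]
tcp_rot: [-0.002, 0.996, 0.085, 0.009]
force: [-16.0, -6.3, 45.8]
opening: 0.002
```

step_arm --motion '[0,0,2,0,0,0,0,0,0,2,0,0,0,0,0,0,2,0,0,0,0]'

```text
clock: 8.43
tool_pos: [0.5799, 0.2652, 0.0655]
tcp_rot: [-0.003, 0.996, 0.085, 0.01]
force: [-14.3, -5.9, 40.8]
opening: 0.001
```

step_arm --motion '[0,0,1.5,0,0,0,0,0,0,1.5,0,0,0,0,0,0,1.5,0,0,0,0,0,0,1.5,0,0,0,0,0,0,1.5,0,0,0,0]'

```text
clock: 8.85
tool_pos: [0.5798, 0.2651, 0.0659]
tcp_rot: [-0.004, 0.996, 0.085, 0.012]
force: [-10.2, -4.3, 32.5]
opening: -0.003
```

step_arm --motion '[0,0,1.5,0,0,0,0,0,0,1.5,0,0,0,0,0,0,1.5,0,0,0,0,0,0,1.5,0,0,0,0,0,0,1.5,0,0,0,0]'

```text
clock: 9.27
tool_pos: [0.5798, 0.2651, 0.0659]
tcp_rot: [-0.005, 0.996, 0.085, 0.013]
force: [-9.9, -5.2, 31.9]
opening: -0.002
```

step_arm --motion '[0,0,1.5,0,0,0,0,0,0,1.5,0,0,0,0,0,0,1.5,0,0,0,0,0,0,1.5,0,0,0,0,0,0,1.5,0,0,0,0]'

```text
clock: 9.68
tool_pos: [0.5798, 0.2652, 0.0658]
tcp_rot: [-0.006, 0.996, 0.084, 0.015]
force: [-10.2, -4.0, 32.5]
opening: 0.004
```

```bash
python3 -c "
from h import *
go(.5785,.265,.067,10.3)"
```

```text
t 9.68 pos [579.8 265.2  65.8] yaw 9.68 need mm [-1.3 -0.1 -1.2] rot [-0.009 -0.03  -0.011] F [-10.2  -4.   32.5] open 0.0
```

Held about 1.6 s on the stop. Next is withdrawing straight up, releasing gently.

step_arm --motion '[0,0,-4,0,0,0,0,0,0,-6,0,0,0,0,0,0,-8,0,0,0,0,0,0,-10,0,0,0,0,0,0,-10,0,0,0,0]'

```text
clock: 10.1
tool_pos: [0.5768, 0.2642, 0.1046]
tcp_rot: [-0.006, 0.996, 0.084, 0.013]
force: [-0.2, -0.2, -0.3]
opening: -0.001
```

step_arm --motion '[0,0,-20,0,0,0,0,0,0,-30,0,0,0,0,0,0,-35,0,0,0,0,0,0,-35,0,0,0,0,0,0,0,0,0,0,0]'

```text
clock: 10.52
tool_pos: [0.573, 0.2618, 0.233]
tcp_rot: [-0.005, 0.996, 0.084, 0.013]
force: [0.9, 0.0, 1.0]
opening: -0.001
```

step_arm --motion '[-25,0,0,0,0,0,0,-25,0,0,0,0,0,0,0,0,0,0,0,0,0,0,0,0,0,0,0,0]'

```text
clock: 10.85
tool_pos: [0.522, 0.2527, 0.2358]
tcp_rot: [-0.006, 0.996, 0.084, 0.015]
force: [1.7, -0.7, -0.5]
opening: 0.002
```

```bash
python3 - <<'E'
from h import *
go(.5785,.265,.2,10.3)
c=optics.calibration('wrist');im,d=optics.camera('wrist'); W=cloud(c,d)
a=np.clip(im*1.2,0,255).astype(np.uint8)[...,::-1]
t,dt=optics.camera('top'); ct=optics.calibration('top'); 
cv2.imwrite('pics/w10.png',a); cv2.imwrite('pics/t10.png',cv2.resize(np.clip(t*1.5,0,255).astype(np.uint8)[...,::-1],None,fx=1.5,fy=1.5))
q=np.linalg.norm(W[...,:2]-[.5835,.2659],axis=-1)<.014; print('paddle z',np.median(W[q][:,2]))
Wt=cloud(ct,dt); m=(abs(Wt[...,2]-.077)<.006)&(abs(Wt[...,1])<.04)&(abs(Wt[...,0]-.66)<.05); P=Wt[m]; print('jar',P.min(0),P.max(0),P.mean(0))
E
```

```text
t 10.85 pos [522.  252.7 235.8] yaw 9.63 need mm [56.6 -2.3 37.6] rot [-0.009 -0.031 -0.012] F [ 1.7 -0.7 -0.5] open 0.0
paddle z 0.08836160331974874
jar [ 0.63328311 -0.0305272   0.07108556] [0.69156258 0.02512689 0.08290467] [ 0.66200683 -0.00376042  0.07657852]
```

View pics/w10.png

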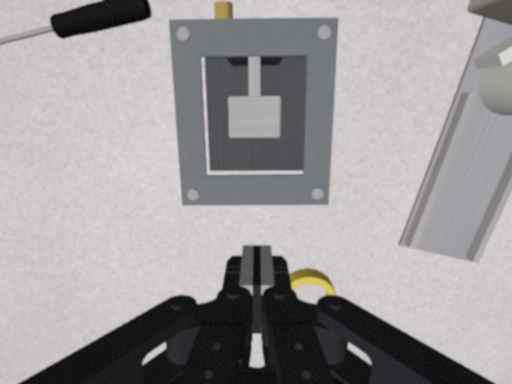

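View pics/t10.png

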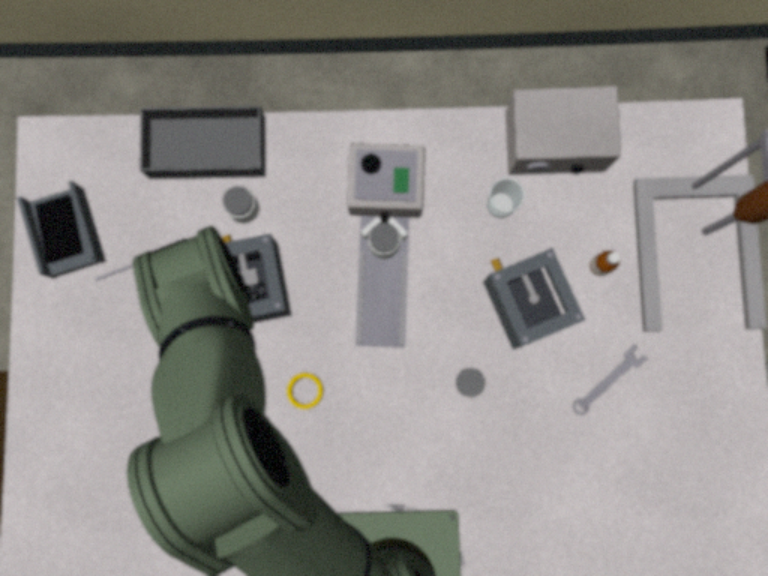

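The paddle is back up at 88 mm (wrist view, (254,117)). The jar is in the V at (384,238) in the top view, nothing else has moved, and the arm is clear. Handing in.

```bash
python3 -c "
from h import *
print(np.abs(monitor.sense()['joint_vel']).max()); r.close_job()"
```

```text
0.019528024645366897
the job is handed in; nothing more can be done
```

The jar is seated in the V-stop, and the paddle was pressed fully down, held and released. I handed the job in at about 11 s of the 58 s allowed.

- **Jar:** I slid it along the channel with closed fingers until the force rose from about 4 N to 29 N as it met both V blocks. After I backed off, it stood level against both blocks, with its cap centred at (0.662, -0.004). My image estimates of the seat differed by a few mm (x = 0.656 to 0.666). I therefore judged seating by the force rise and the visible contact on both blocks.
- **Paddle:** I pressed it in the left guard down to its stop, with the fingertips at z = 66 mm. I held it there about 1.6 s at roughly 30–45 N of tool force. Just before that hold, the force dipped to about 10 N in rows that didn't move, so I kept pressing slightly. The 45 N was fingertip pressure on the paddle; the 40 N limit is stated for the arm and gripper body, and the wrist limit is 120 N.
- **Final checks:** The paddle was back at 88 mm. The wrist force was near zero, and the arm stood clear above everything. The top view showed the other objects where they started, except for the screwdriver handle, which the arm partly hid; the wrist view showed it still lying beside the guard. I saw no sign of contact with either guard or the ball lever.

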